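# Seat the retaining plate on the tube mixer

## Robot

A 7-joint arm with a two-finger parallel gripper is mounted at the origin on the work surface. World frame = base frame: x ahead of the robot, y to its left, z up, the work surface at z = 0. Lengths are in m, angles in rad, forces in N, time in s.
With the tool pointing down it reaches from about 0.4 to 0.9 m from the base axis. Payload 5.5 kg.
Tool frame: the origin (TCP) lies on the centre line of the jaws, within the pads' length; the fingertips stand 25 mm ahead of it and the grasp point (between the pads) lies 6 mm ahead of it; z points along the fingers, y is the line along which they close (so a half turn about z gives the same grasp; the last joint's range is limited). The gripper opens to 85 mm and grips with 20 to 120 N. Pads are 22 mm wide; open, the fingers measure 114 mm over their backs; the gripper's body (76 mm by 85 mm) begins 54 mm behind the grasp point. The pads swing forward as they close: fully open they stand 13 mm farther back than shut.
Start: joints at [1.457, 0.501, -0.427, 1.55, 0.221, 1.138, -0.21], TCP at [0.239, -0.604, 0.256] pointing down, gripper open.
Joint ranges: [-2.88, 2.88], [-0.31, 2.03], [-1.54, 1.56], [0.2, 2.42], [-1.41, 4.55], [0.19, 2.02], [-2.57, 2.57]. Speed limits (rad/s): [2.57, 2.57, 3.14, 3.14, 3.14, 3.14, 3.14].

## Interface

Orientations are given as a rotation vector (axis times angle).
In Python, from workcell import observe, read_camera, sign_off gives the robot as it stands.
- The arm moves only by the shell command python3 -m creep 'ROWS' [FORCE]. ROWS is JSON, a list that holds one entry, the list of rows, each a list of 5 numbers: the opening, from 0 (shut) to 1 (fully open), then the shift along the tool's x, y, z each as a share of 5 cm, from -1 to 1, then the turn about the tool's z as a share of 5 degrees, from -1 to 1. A call has 1 to 5 rows; each row shifts and turns the commanded pose from where the row before left it, along the tool's axes as they then stand; what a row does not reach is not made up. A row lasts 1/10 s, in which the tool goes at most 50 mm and 8.59 degrees, less where a joint would pass 70% of its speed; a pose out of reach is approached as far as the arm can. A call with a number of a shift or a turn outside -1 to 1 is refused whole. A call with a gripper value outside its range is refused whole. The fingers move at their own pace and stop on an object; FORCE is the grip in N (left out, the last holds). Time passes only in rows, so rows that do not move let the fingers close. It gives the time, the measured TCP pose, the force, the opening and the grip force at its end, in the units of the state.
- observe(): the state, without advancing time (a new reading comes with each control period).
- read_camera(name): name is "side" or "top"; returns a dict with "color" (420x560x3 uint8, red, green, blue), "z_map" (420x560 float32, m along the optical axis (not along the pixel's ray), 0 where there is no reading), "fx", "fy", "cx", "cy" (pixels), "R" (3x3) and "t" (3): a world point X has camera coordinates R X + t. Camera axes: x right, y down, z forward; pixel columns grow to the right and rows downward; lengths in m; the calibration is good to about 2 mm. A picture is of the moment at which its call begins.
- sign_off(): hands the job in; it is judged then, once.
The state is a dict: "clock": time; "qpos": joint angles; "qd": joint speeds; "effort": joint torques, N m; "tcp_pos": TCP position; "orientation": TCP orientation; "contact_force": force on the tool from outside, world axes, zero at the start; "moment": the same for the moment, N m; "opening": finger opening in m; "grasp_force": force on a finger pad.
Only numpy, scipy, OpenCV 4.12 (cv2) and the standard library are available. Lean on these libraries where they do the work, as an engineer would, in place of code of your own. Each camera call takes 0.05 s, during which the arm holds its last target. There are 200 camera calls.

## Task

Get the tube mixer ready to shake: take the loose metal retaining plate by its handle and lower it, level and without letting it drop, over both upright posts of the mixer until it lies flat on the tube caps. Press no harder than its seating needs, let go, and leave the two hand nuts and the tape dispenser where they are.

Things in the scene. Friction and masses are not known exactly. Their poses are not given: they have to be found in the camera images.
- plate_handle (a point): Centre of the handle bar of the loose bare aluminium plate (112 mm along its x, 220 along its y, 8 thick, 0.35-0.7 kg, balanced, lying flat at first; z up). Underside 49 mm below this point, plate top 41. Black bar 92 mm long along y, 16 wide along x, 18 high, on two legs 38 mm either side of the middle; 32 mm free under the bar. Turned half round the plate is the same.
- bush_end (a point): Centre of the top mouth of one of the plate's two dark steel guide bushes, 19 mm below the handle centre and 90 mm from it along the plate's +y; the other is 90 mm along -y. Each is open right through: bore 16 mm, outside 26 mm, 30 mm long, from the plate's underside up.
- mixer_home (a point): Centre of the level plane of the yellow cap tops on the fixed white mixer, half-way between its posts, 200 mm above the table: where the middle of the plate's underside comes to lie, the handle centre then 49 mm above. Housing 225 mm along x (control panel on -x), 270 along y, 94 high; its tray and rack of 24 tubes (100 by 146 mm) stay put. z up.
- post_tip (a point): Top of one of the mixer's two rigid vertical steel posts, 75 mm above the cap tops, 90 mm from mixer_home along the mixer's +y; the other is 90 mm along -y. Post diameter 12 mm, the top 12 mm tapering to a blunt 4 mm tip.
- nut_a: Black star hand nut, 44 mm across, 28 mm high, lying on the table; origin at the centre of its underside. Fitted later: leave it.
- nut_b: The second hand nut, the same as nut_a.
- tape: Dark green tape dispenser with a roll, 110 mm along its x, 46 mm wide, 76 mm high, on the table; origin at the centre of its underside.
Not all that is in view belongs to the job. Of the things like the part that bears plate_handle, leave any that is purple; of the rest the larger one is meant.

How it is judged:
On the way:
1. the plate is on both posts, level to 0.1 rad, and still held with its underside within 15 mm of the tube caps (contact force between the fingers and plate above 1 N and horizontal distance between plate_handle and mixer_home below 0.012 m and z of plate_handle in the frame of mixer_home between 0.044 and 0.064 m and angle between the y axis of plate_handle and the y axis of mixer_home, either way round below 0.15 rad and angle between plate_handle's own z axis and vertical below 0.1 rad), for 0.1 s.
At the end, for the whole second after the job is handed in: The plate is on both posts (centred to 8 mm, long side in line with the posts to 0.1 rad), flat on the tube caps (height within 3 mm, level to 0.03 rad) and at rest (horizontal distance between plate_handle and mixer_home below 0.008 m and z of plate_handle in the frame of mixer_home between 0.046 and 0.052 m and angle between the y axis of plate_handle and the y axis of mixer_home, either way round below 0.1 rad and angle between plate_handle's own z axis and vertical below 0.03 rad and linear speed of plate below 0.01 m/s); the robot touches nothing.
It fails at once if the plate bears on the mixer with more than 60 N (dropped, rammed or forced down) (contact force between plate and mixer above 60 N).
It fails at once if a hand nut or the tape dispenser is moved more than 20 mm (distance of any of nut_a, nut_b, tape from where it was at the start of the episode above 0.02 m).
It also fails if it takes over 64 s, if anything falls off the work surface, if the arm or the gripper's body presses on something with over 40 N, if the wrist force passes 120 N, or if a joint passes its speed limit or range.

## Working session

There is one attempt and no reset: what is moved stays moved. The work goes in short steps, Python scripts to look and compute and a shell command to move; the robot and the scene stay as the last step left them, time stands still between calls to the robot, and variables do not carry over. Pictures are saved under pics/ and viewed, at most 10 in all, crops included, and the job is handed in when it is done.

```bash
mkdir -p pics; python3 - <<'E'
from workcell import observe, read_camera
import cv2,numpy as np
s=observe();print(s)
for n in("top","side"):
    c=read_camera(n);np.savez(""+n+"0.npz",**c)
    cv2.imwrite(f"pics/{n}0.png",c["color"][:,:,::-1])
    print(n,c["fx"],c["cx"],c["cy"],c["R"],c["t"])
E
```

```text
{'clock': 0.0, 'qpos': array([ 1.45717313,  0.50183095, -0.42679786,  1.55145785,  0.22080499,
        1.13825272, -0.21031139]), 'qd': array([ 1.82980975e-03, -3.82974428e-05, -3.84551158e-04, -7.62422049e-04,
        1.08607095e-03,  1.01396633e-03, -9.70329216e-04]), 'effort': array([ 1.85191449e-03, -5.69529462e+01, -5.81532508e+00, -2.80945265e+01,
        1.06485435e-02,  1.21264355e-02,  1.03351857e-05]), 'tcp_pos': array([ 0.23890934, -0.60382173,  0.25526719]), 'orientation': array([-3.08414333e+00, -5.88148064e-01,  4.49003235e-04]), 'contact_force': array([-0.48933522,  0.55437606,  0.05538227]), 'moment': array([ 0.03035093, -0.00592234, -0.01269715]), 'grasp_force': 0.0, 'opening': 0.08551953233653664}
top 486.6433532706682 277.45703291709793 211.0244543637492 [[-0.01542508 -0.99978477 -0.0138736 ]
 [-0.99539922  0.01666672 -0.09435363]
 [ 0.09456455  0.01235435 -0.99544207]] [0.07559982 0.56824875 1.45595019]
side 416.69065433298175 276.67231002377065 206.76307666132763 [[ 0.93244351 -0.36120366  0.00900091]
 [-0.22165268 -0.59151224 -0.77523116]
 [ 0.28534048  0.72086419 -0.63161351]] [-0.49854024  0.29174434  0.82840444]
```

View pics/top0.png

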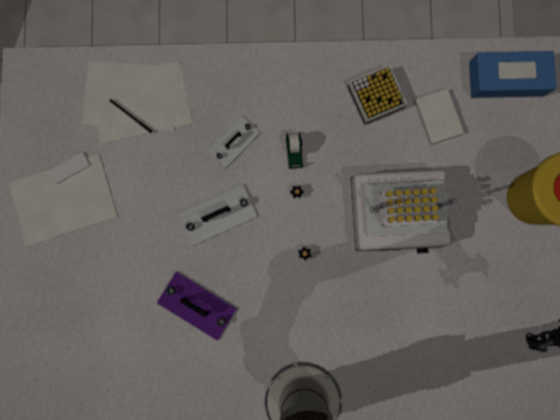

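View pics/side0.png

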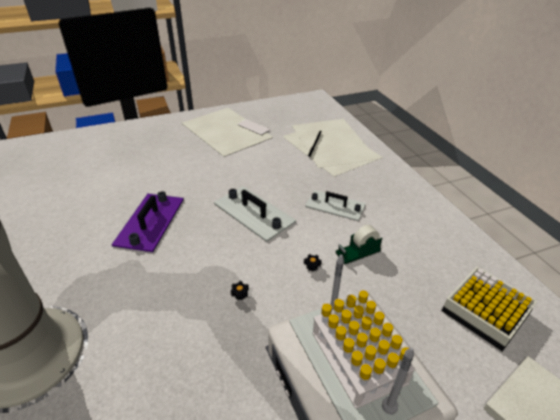

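The top view shows the larger bare plate at about (217,213), with bushes near (190,226) and (244,202). The purple plate is at (197,304) and the small one at (235,141). The mixer is at (402,207) with posts near (375,209) and (450,203), the nuts are at (297,191) and (305,253), and the tape is at (294,150). The side view shows the posts at (338,265) and (405,355).

```bash
cat > h.py <<'E'
import numpy as np,cv2
def ray(c,u,v,z):
    d=c["R"].T@np.array([(u-c["cx"])/c["fx"],(v-c["cy"])/c["fy"],1.]);o=-c["R"].T@c["t"]
    return o+d*(z-o[2])/d[2]
def cloud(c):
    v,u=np.mgrid[:420,:560];z=c["z_map"]
    p=np.stack([(u-c["cx"])/c["fx"]*z,(v-c["cy"])/c["fy"]*z,z],-1)-c["t"]
    return p@c["R"]
def proj(c,X):
    p=c["R"]@np.asarray(X,float)+c["t"];return c["fx"]*p[0]/p[2]+c["cx"],c["fy"]*p[1]/p[2]+c["cy"]
E
python3 - <<'E'
from h import *
t=np.load("top0.npz");s=np.load("side0.npz")
P=cloud(t);Q=cloud(s)
g=t["color"].max(2)
def comps(m,c,P,name,amin=4):
    n,l,st,ce=cv2.connectedComponentsWithStats(m.astype(np.uint8))
    for i in range(1,n):
        if st[i,4]>=amin: print(name,ce[i].round(1),st[i,4],np.median(P[l==i],0).round(3),P[l==i].max(0).round(3))
box=np.zeros(g.shape,bool);box[180:250,172:262]=1
comps(box&(g<60),t,P,"topdark")
comps(box&(P[...,2]>.045),t,P,"tophigh")
bm=np.zeros(g.shape,bool);bm[165:255,345:500]=1
comps(bm&(P[...,2]>.215),t,P,"toppost",2)
bs=np.zeros(g.shape,bool);bs[220:420,280:440]=1
comps(bs&(Q[...,2]>.215),s,Q,"sidepost",2)
hs=cv2.cvtColor(t["color"],cv2.COLOR_RGB2HSV)
y=bm&(hs[...,1]>150)&(hs[...,0]>15)&(hs[...,0]<35)
n,l,st,ce=cv2.connectedComponentsWithStats(y.astype(np.uint8))
c=[ray(t,*ce[i],.2) for i in range(1,n) if st[i,4]>8];print(len(c),np.mean(c,0));
a=cv2.resize(t["color"][170:260,165:265],None,fx=6,fy=6,interpolation=3)
b=cv2.resize(t["color"][160:260,340:470],None,fx=6,fy=6,interpolation=3)
cv2.imwrite("pics/a.png",a[:,:,::-1]);cv2.imwrite("pics/b.png",b[:,:,::-1])
E
```

```text
topdark [243.4 202.3] 45 [0.599 0.171 0.027] [0.608 0.181 0.034]
topdark [215.4 213.4] 171 [0.563 0.253 0.057] [0.589 0.296 1.504]
topdark [190.1 226.2] 52 [0.528 0.334 0.028] [0.538 0.346 1.504]
tophigh [215.1 213.6] 170 [0.561 0.253 0.057] [0.585 0.296 1.504]
toppost [451.5 201.5] 48 [ 0.565 -0.385  0.255] [ 0.571 -0.382  0.275]
toppost [382.2 205.2] 35 [ 0.558 -0.205  0.261] [ 0.566 -0.203  0.274]
toppost [429.5 222.5] 2 [0.429 0.048 1.504] [0.429 0.048 1.504]
sidepost [338.2 269.2] 196 [ 0.557 -0.212  0.248] [ 0.565 -0.205  0.276]
sidepost [367.  274.5] 2 [ 0.293 -0.605  0.754] [ 0.293 -0.605  0.754]
sidepost [353.5 278.5] 2 [ 0.293 -0.605  0.754] [ 0.293 -0.605  0.754]
sidepost [405.6 362.1] 280 [ 0.563 -0.391  0.25 ] [ 0.571 -0.383  0.754]
24 [ 0.56374863 -0.29706913  0.2       ]
```

View pics/a.png

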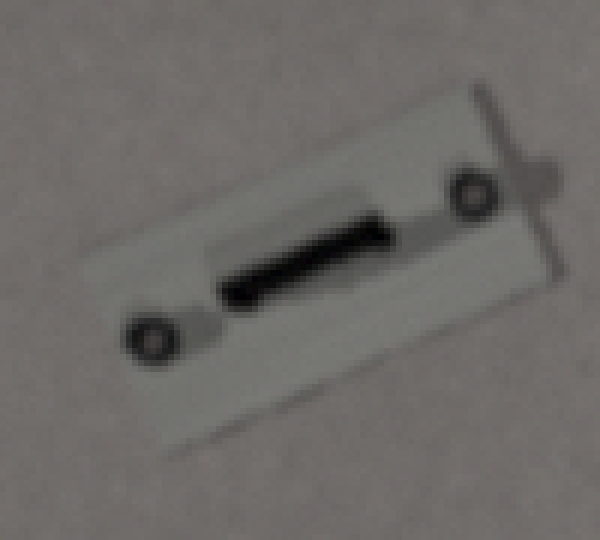

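View pics/b.png

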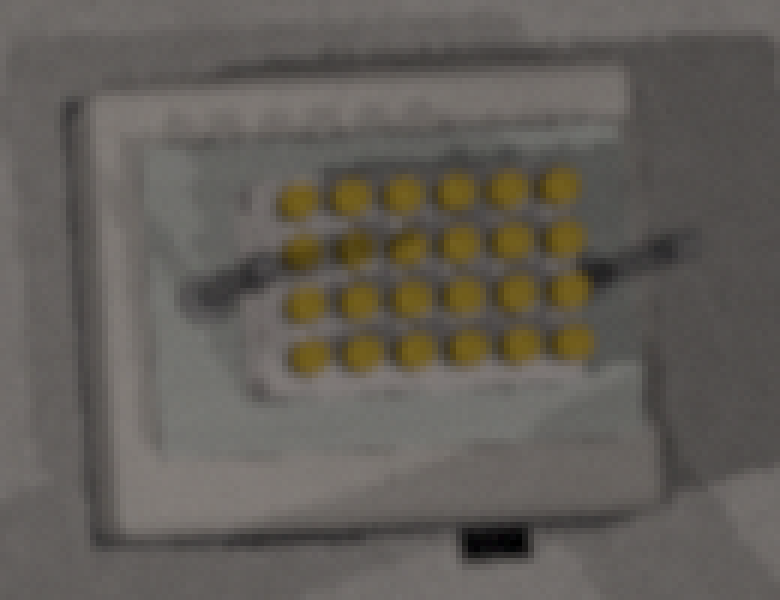

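The plate crop shows bush mouths at about (190.5,226.5) and (244,202), with the bar between them. The mixer crop shows 24 caps in a nearly axis-aligned grid, with the posts rising up and right on either side.

```bash
python3 - <<'E'
from h import *
from scipy.spatial.transform import Rotation as Ro
from workcell import observe
t=np.load("top0.npz");s=np.load("side0.npz")
b1=ray(t,190.1,226.2,.03);b2=ray(t,243.4,202.3,.03);h=ray(t,215.4,213.4,.056)
print(b1,b2,np.linalg.norm(b1-b2),(b1+b2)/2,h, "plate yaw(y axis)",np.degrees(np.arctan2(*(b1-b2)[[1,0]])))
for nm,c in(("top",t),("side",s)):
    P=cloud(c);o=-c["R"].T@c["t"]
    for x,y in((.56,-.205),(.565,-.387)):
        m=(P[...,2]>.215)&(P[...,2]<.262)&(np.hypot(P[...,0]-x,P[...,1]-y)<.025)
        q=P[m].mean(0);d=(q-o)[:2];d/=np.linalg.norm(d)
        print(nm,m.sum(),q.round(4),q[:2]+d*.0047)
hs=cv2.cvtColor(t["color"],cv2.COLOR_RGB2HSV)
y=(hs[...,1]>150)&(hs[...,0]>15)&(hs[...,0]<35);y[:, :345]=0;y[:,470:]=0;y[:165]=0;y[255:]=0
n,l,st,ce=cv2.connectedComponentsWithStats(y.astype(np.uint8))
p=np.array([ray(t,*ce[i],.2)[:2] for i in range(1,n) if st[i,4]>8],np.float32)
print(cv2.minAreaRect(p))
ss=observe();R=Ro.from_rotvec(ss["orientation"]).as_matrix();print(R.round(3))
E
```

```text
[0.52723638 0.33280654 0.03      ] [0.59761685 0.16990643 0.03      ] 0.1774538154718942 [0.56242661 0.25135649 0.03      ] [0.56264246 0.25193507 0.056     ] plate yaw(y axis) 113.36660589759941
top 18 [ 0.5576 -0.2046  0.2411] [ 0.5596897  -0.20878676]
top 30 [ 0.5653 -0.3845  0.2401] [ 0.56674176 -0.38902387]
side 147 [ 0.5577 -0.212   0.2394] [ 0.56031732 -0.20813304]
side 196 [ 0.5632 -0.3909  0.2392] [ 0.56692935 -0.38797818]
((0.5639610290527344, -0.29698309302330017), (0.07110060751438141, 0.11856067925691605), 2.5457048416137695)
[[ 0.93   0.368 -0.001]
 [ 0.368 -0.93   0.002]
 [ 0.    -0.002 -1.   ]]
```

The posts' midpoint is (0.5634,-0.2985), with the mixer's y axis at 92.2°. The handle is at (0.5625,0.2517), with the plate's y axis at 113.4°. The tool needs a world turn of +91.8° to close across the bar. I'll rise first, then start across.

```bash
python3 -m creep '[[[1,0,0,-0.7,0],[1,0,0,-0.8,0],[1,0,0,-0.7,0]]]' 30
python3 -m creep '[[[1,0.62,-0.68,0,-1],[1,0.67,-0.62,0,-1],[1,0.72,-0.56,0,-1],[1,0.77,-0.49,0,-1],[1,0.81,-0.43,0,-1]]]'
python3 -c "
from workcell import observe;print(observe()['qpos'].round(2))"
```

```text
clock: 0.4
tcp_pos: [0.2391, -0.6041, 0.3673]
orientation: [-3.085, -0.588, -0.0]
contact_force: [-0.1, -1.7, 0.4]
opening: 0.0852
grasp_force: 0.0
clock: 0.9
tcp_pos: [0.3201, -0.3884, 0.3659]
orientation: [-2.883, -1.247, 0.001]
contact_force: [0.1, -0.1, 1.6]
opening: 0.0854
grasp_force: 0.0
[ 1.39  0.15 -0.63  1.76  0.09  1.26 -0.01]
```

```bash
python3 -m creep '[[[1,0.84,-0.35,0,-1],[1,0.87,-0.28,0,-1],[1,0.89,-0.2,0,-1],[1,0.91,-0.12,0,-1],[1,0.91,-0.04,0,-1]]]'
python3 -m creep '[[[1,0.91,0.04,0,-1],[1,0.91,0.12,0,-1],[1,0.89,0.19,0,-1],[1,0.87,0.27,0,-1],[1,0.85,0.35,0,-1]]]'
python3 -c "
from workcell import observe;print(observe()['qpos'].round(2))"
```

```text
clock: 1.4
tcp_pos: [0.4009, -0.175, 0.3662]
orientation: [2.545, 1.842, -0.001]
contact_force: [0.6, -0.4, -0.5]
opening: 0.0853
grasp_force: 0.0
clock: 1.9
tcp_pos: [0.4819, 0.0381, 0.3664]
orientation: [2.086, 2.347, -0.001]
contact_force: [0.0, -0.8, 0.6]
opening: 0.0852
grasp_force: 0.0
[ 0.85  0.18 -1.1   1.8   0.17  1.27 -0.17]
```

```bash
python3 -m creep '[[[1,0.81,0.42,0,-1],[1,0.77,0.49,0,-1],[1,0.73,0.55,0,-1],[1,0.68,0.62,0,-0.36],[1,0,0,0,0]]]'
cat > err.py <<'E'
import sys
from h import *
from scipy.spatial.transform import Rotation as Ro
from workcell import observe
def err(x,y,z,yaw): # yaw of tool y (deg)
    s=observe();R=Ro.from_rotvec(s["orientation"]).as_matrix()
    d=R.T@(np.array([x,y,z])-s["tcp_pos"])
    a=np.degrees(np.arctan2(R[1,1],R[0,1]))
    print("tcp",s["tcp_pos"].round(4),"yaw",a.round(2),"tilt",R[:,2].round(4),"q",s["qpos"].round(2))
    print("units:",(d/.05).round(3),"turn:",(-(yaw-a)/5).round(3))
if __name__=="__main__": err(*map(float,sys.argv[1:5]))
E
python3 err.py .5625 .2517 .055 23.4
python3 - <<'E'
from h import *
from workcell import read_camera
for n in("top","side"):
    c=read_camera(n);cv2.imwrite(f"pics/{n}1.png",c["color"][:,:,::-1])
E
```

```text
clock: 2.4
tcp_pos: [0.545, 0.2163, 0.3656]
orientation: [-1.706, -2.632, -0.006]
contact_force: [-1.4, 1.5, -1.2]
opening: 0.0853
grasp_force: 0.0
tcp [0.545  0.2163 0.3656] yaw 24.08 tilt [-0.0021  0.0059 -1.    ] q [ 0.38  0.47 -1.1   1.56  0.42  1.37 -0.35]
units: [0.465 0.606 6.215] turn: 0.136
```

View pics/side1.png

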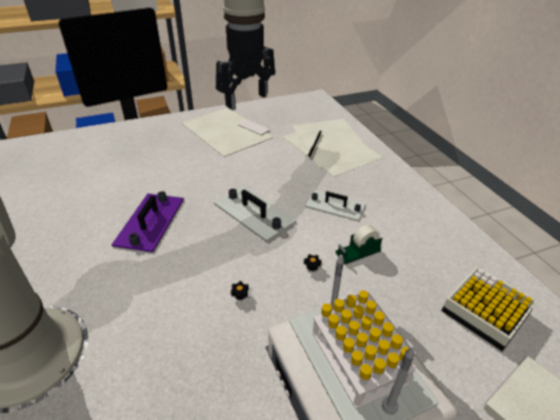

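The side view shows the open gripper above the plate area with its jaws clear, and everything else is undisturbed (plate at (255,213)). Next I centre and descend.

```bash
python3 -m creep '[[[1,0.46,0.6,0.6,0.13],[1,0,0,1,0],[1,0,0,1,0],[1,0,0,1,0],[1,0,0,0.9,0]]]'
python3 -m creep '[[[1,0,0,0.5,0],[1,0,0,0,0],[1,0,0,0,0]]]'
python3 err.py .5625 .2517 .055 23.4
```

```text
clock: 3.0
tcp_pos: [0.5651, 0.2373, 0.139]
orientation: [1.744, 2.612, -0.003]
contact_force: [0.8, 0.2, 0.4]
opening: 0.0855
grasp_force: 0.0
clock: 3.3
tcp_pos: [0.5655, 0.2392, 0.117]
orientation: [1.743, 2.613, -0.0]
contact_force: [-0.7, 1.0, 0.7]
opening: 0.0858
grasp_force: 0.0
tcp [0.5655 0.2392 0.117 ] yaw 22.6 tilt [ 1.e-04 -4.e-04 -1.e+00] q [ 0.18  0.75 -0.89  1.74  0.69  0.99 -0.58]
units: [0.254 0.039 1.239] turn: -0.159
```

```bash
python3 -m creep '[[[1,0.25,0.04,0,-0.16],[1,0,0,0,0],[1,0,0,0.5,0],[1,0,0,0.5,0],[1,0,0,0,0]]]'
python3 err.py .5625 .2517 .055 23.4
```

```text
clock: 3.8
tcp_pos: [0.5606, 0.2524, 0.0647]
orientation: [-1.72, -2.627, 0.005]
contact_force: [-0.8, -0.6, -0.1]
opening: 0.0853
grasp_force: 0.0
tcp [0.5606 0.2524 0.0647] yaw 23.57 tilt [-0.0028 -0.0019 -1.    ] q [ 0.12  0.82 -0.84  1.75  0.75  0.92 -0.62]
units: [-0.028  0.03   0.194] turn: 0.035
```

```bash
python3 -m creep '[[[1,-0.02,0.03,0.2,0.03],[1,0,0,0,0],[0.5,0,0,0,0],[0.3,0,0,0,0],[0,0,0,0,0]]]' 60
python3 -m creep '[[[0,0,0,0,0],[0,0,0,0,0],[0,0,0,0,0],[0,0,0,0,0],[0,0,0,0,0]]]'
python3 err.py .5625 .2517 .055 23.4
```

```text
clock: 4.3
tcp_pos: [0.5641, 0.253, 0.057]
orientation: [1.725, 2.625, 0.001]
contact_force: [-0.7, 0.2, -0.1]
opening: 0.0442
grasp_force: 0.0
clock: 4.8
tcp_pos: [0.5641, 0.253, 0.0568]
orientation: [1.725, 2.625, 0.001]
contact_force: [-0.7, -1.4, 4.9]
opening: 0.0151
grasp_force: 59.9
tcp [0.5641 0.253  0.0568] yaw 23.39 tilt [ 8.e-04  2.e-04 -1.e+00] q [ 0.12  0.83 -0.83  1.75  0.76  0.91 -0.63]
units: [-0.011 -0.039  0.036] turn: -0.002
```

```bash
python3 -m creep '[[[0,0,0,-0.3,0],[0,0,0,-0.6,0],[0,0,0,-0.7,0],[0,0,0,-0.7,0],[0,0,0,-0.7,0]]]'
python3 -m creep '[[[0,0,0,-0.8,0],[0,0,0,-0.8,0],[0,0,0,-0.8,0],[0,0,0,-0.8,0],[0,0,0,-0.5,0]]]'
python3 -m creep '[[[0,0,0,0,0],[0,0,0,0,0],[0,0,0,0,0]]]'
python3 err.py .5634 -.2985 .39 2.2
```

```text
clock: 5.3
tcp_pos: [0.5626, 0.2522, 0.2071]
orientation: [-1.724, -2.625, 0.003]
contact_force: [0.0, 0.1, -4.3]
opening: 0.0151
grasp_force: 59.3
clock: 5.8
tcp_pos: [0.5632, 0.2533, 0.3943]
orientation: [1.723, 2.626, 0.002]
contact_force: [0.0, 0.7, -5.3]
opening: 0.0147
grasp_force: 59.3
clock: 6.1
tcp_pos: [0.5628, 0.2518, 0.3887]
orientation: [-1.724, -2.624, 0.006]
contact_force: [0.3, -1.0, -4.8]
opening: 0.0147
grasp_force: 59.3
tcp [0.5628 0.2518 0.3887] yaw 23.4 tilt [-0.0036 -0.0022 -1.    ] q [ 0.26  0.51 -1.07  1.45  0.45  1.45 -0.4 ]
units: [-1.0105e+01 -4.3610e+00 -2.0000e-03] turn: 4.24
```

```bash
python3 -m creep '[[[0,-0.3,-0.13,0,0],[0,-0.6,-0.26,0,0],[0,-0.75,-0.32,0,0],[0,-0.75,-0.32,0,0],[0,-0.75,-0.32,0,0]]]'
python3 -m creep '[[[0,-0.75,-0.32,0,0],[0,-0.75,-0.32,0,0],[0,-0.75,-0.32,0,0],[0,-0.75,-0.32,0,0],[0,-0.75,-0.32,0,0]]]'
python3 -m creep '[[[0,-0.75,-0.32,0,0],[0,-0.75,-0.32,0,0],[0,-0.75,-0.32,0,0],[0,-0.6,-0.26,0,0],[0,-0.3,-0.13,0,0]]]'
python3 -m creep '[[[0,0,0,0,0.7],[0,0,0,0,0.9],[0,0,0,0,1],[0,0,0,0,0.9],[0,0,0,0,0.7]]]'
python3 -m creep '[[[0,0,0,0,0],[0,0,0,0,0],[0,0,0,0,0]]]'
python3 err.py .5634 -.2985 .39 2.2
```

```text
clock: 6.6
tcp_pos: [0.5632, 0.0795, 0.389]
orientation: [-1.723, -2.624, 0.004]
contact_force: [0.4, -0.2, -4.6]
opening: 0.015
grasp_force: 59.3
clock: 7.1
tcp_pos: [0.564, -0.1243, 0.3891]
orientation: [-1.723, -2.623, 0.002]
contact_force: [0.5, -0.3, -4.5]
opening: 0.0151
grasp_force: 59.3
clock: 7.6
tcp_pos: [0.5639, -0.2986, 0.388]
orientation: [-1.73, -2.617, 0.003]
contact_force: [-0.0, -0.6, -4.9]
opening: 0.0149
grasp_force: 59.3
clock: 8.1
tcp_pos: [0.5654, -0.2926, 0.3894]
orientation: [-2.174, -2.263, 0.0]
contact_force: [0.3, 0.4, -4.9]
opening: 0.0151
grasp_force: 59.3
clock: 8.4
tcp_pos: [0.5658, -0.2933, 0.3906]
orientation: [-2.172, -2.268, 0.0]
contact_force: [0.6, 0.0, -5.2]
opening: 0.0147
grasp_force: 59.3
tcp [ 0.5658 -0.2933  0.3906] yaw 2.5 tilt [-9.e-04  8.e-04 -1.e+00] q [ 1.07  0.51 -0.95  1.4   0.41  1.45  0.17]
units: [-0.101 -0.052  0.013] turn: 0.059
```

```bash
python3 -m creep '[[[0,-0.1,-0.05,0.3,0.06],[0,0,0,0.4,0],[0,0,0,0.2,0],[0,0,0,0,0],[0,0,0,0,0]]]'
python3 err.py .5634 -.2985 .344 2.2
python3 - <<'E'
from h import *
from workcell import read_camera
for n in("top","side"):
    c=read_camera(n);np.savez(""+n+"2.npz",**c)
    for k,(x,y) in enumerate(((.56,-.2085),(.567,-.3885))):
        u,v=proj(c,(x,y,.317));print(n,k,u,v)
        a,b=int(u)-32,int(v)-44
        I=np.zeros((88,64,3),np.uint8);J=c["color"][max(b,0):b+88,a:a+64];I[:J.shape[0],:J.shape[1]]=J;print("origin",a,b)
        I=cv2.resize(I,None,fx=6,fy=6,interpolation=3)
        if k==0:K=I
    cv2.imwrite(f"pics/{n}2.png",np.hstack([K,I])[:,:,::-1])
E
```

```text
clock: 8.9
tcp_pos: [0.5636, -0.2989, 0.3463]
orientation: [-2.18, -2.261, -0.0]
contact_force: [-0.1, 0.3, -5.0]
opening: 0.0154
grasp_force: 59.1
tcp [ 0.5636 -0.2989  0.3463] yaw 2.09 tilt [-0.e+00  4.e-04 -1.e+00] q [ 1.08  0.53 -0.93  1.46  0.43  1.36  0.16]
units: [ 0.009 -0.004  0.045] turn: -0.021
top 0 388.21644904623446 201.80471480852233
origin 356 157
top 1 461.9604767056651 197.71363632559093
origin 429 153
side 0 343.1890092032068 236.29978727023203
origin 311 192
side 1 418.3184903003861 329.43879899248554
origin 386 285
```

View pics/top2.png

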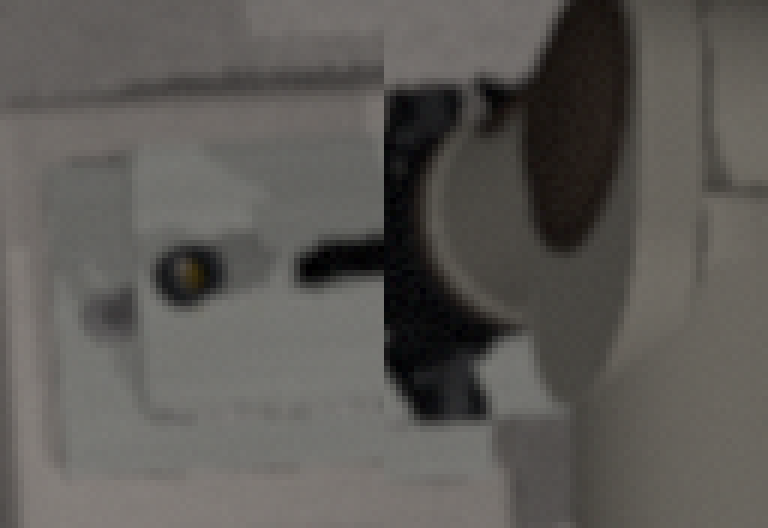

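View pics/side2.png

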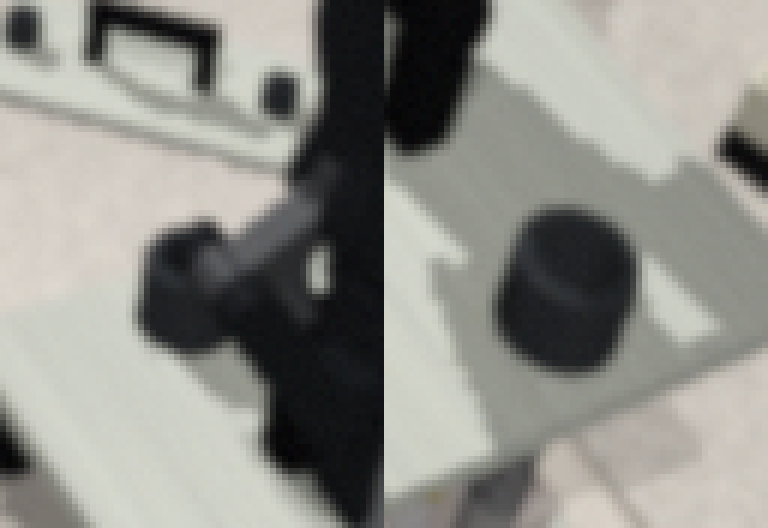

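```bash
python3 - <<'E'
from h import *
t=np.load("top2.npz");s=np.load("side2.npz")
for c in(t,s):print("cam",-c["R"].T@c["t"])
zm=.3195
g=t["color"].max(2);w=np.zeros(g.shape,np.uint8);w[190:215,378:398]=1
m=(g<70)&(w>0);con,_=cv2.findContours(m.astype(np.uint8),0,2);k=max(con,key=cv2.contourArea);print(cv2.fitEllipse(k),cv2.boundingRect(k))
print("top bush0 (mid-height)",ray(t,*cv2.fitEllipse(k)[0],zm-.006))
T=cloud(t);S=cloud(s)
for n,C,x,y in(("t0",T,.56,-.2085),("s1",S,.567,-.3885),("s0",S,.56,-.2085)):
    q=C[(np.hypot(C[...,0]-x,C[...,1]-y)<.022)&(abs(C[...,2]-zm)<.004)];print(n,len(q),q.mean(0),q.min(0),q.max(0))
print("side bush1",ray(s,417.1,326.6,zm))
# side mask for bush1
gs=s["color"].max(2);w=np.zeros(gs.shape,bool);w[315:352,402:430]=1
m=(gs<75)&w;con,_=cv2.findContours(m.astype(np.uint8),0,2);k=max(con,key=cv2.contourArea)
u,v=(k[:,0].astype(float).mean(0));M=cv2.moments(k);u,v=M["m10"]/M["m00"],M["m01"]/M["m00"]
print("sil centre",u,v,ray(s,u,v,zm-.011))
# plate edges/orientation by bar from top depth
q=T[(abs(T[...,2]-.3475)<.012)&(abs(T[...,0]-.563)<.02)&(T[...,1]>-.255)&(T[...,1]<-.22)];print(len(q),q.mean(0) if len(q) else 0)
E
```

```text
cam [0.42911922 0.04812538 1.50397925]
cam [ 0.29314921 -0.60467131  0.75388805]
((387.092041015625, 202.3149871826172), (9.470911026000977, 12.270727157592773), 76.19218444824219) (382, 198, 12, 10)
top bush0 (mid-height) [ 0.55917325 -0.2064599   0.3135    ]
t0 54 [ 0.55717158 -0.20753367  0.31984378] [ 0.5466528  -0.22026806  0.31564891] [ 0.56933334 -0.19480088  0.32285671]
s1 247 [ 0.56534116 -0.38825135  0.31944512] [ 0.55327071 -0.40030053  0.3155073 ] [ 0.57917731 -0.37494616  0.3223284 ]
s0 54 [ 0.55142795 -0.2080973   0.31958951] [ 0.54627692 -0.2193655   0.31599241] [ 0.56282837 -0.19540721  0.32228764]
side bush1 [ 0.56649269 -0.38581603  0.3195    ]
sil centre 416.06952273581356 333.1890266816986 [ 0.5664339  -0.38782635  0.3085    ]
14 [ 0.56007809 -0.25316676  0.34471297]
```

The top crop shows bush 0 at pixel (387.1,202.3). In the side crop bush 1 sits at about (416.5,328), over its post. Both bushes are within about 1.5 mm of the post axes, so I shift by about 1 mm (x+, y-) and lower gently.

```bash
python3 -m creep '[[[0,-0.02,0.02,0,0],[0,0,0,0.1,0],[0,0,0,0.1,0],[0,0,0,0.1,0],[0,0,0,0.1,0]]]'
python3 -m creep '[[[0,0,0,0.06,0],[0,0,0,0,0],[0,0,0,0,0]]]'
python3 err.py .5640 -.2995 .2568 2.2
```

```text
clock: 9.5
tcp_pos: [0.5645, -0.2998, 0.3256]
orientation: [-2.18, -2.261, 0.0]
contact_force: [-0.1, 0.2, -5.9]
opening: 0.0153
grasp_force: 59.4
clock: 9.8
tcp_pos: [0.5647, -0.2998, 0.3233]
orientation: [-2.18, -2.262, -0.0]
contact_force: [0.2, -0.7, -4.2]
opening: 0.0153
grasp_force: 59.3
tcp [ 0.5647 -0.2998  0.3233] yaw 2.09 tilt [ 1.e-04  1.e-04 -1.e+00] q [ 1.07  0.55 -0.93  1.49  0.45  1.32  0.15]
units: [ 0.007 -0.014  1.331] turn: -0.022
```

```bash
python3 -m creep '[[[0,0,0,0.08,0],[0,0,0,0.08,0],[0,0,0,0.08,0],[0,0,0,0.08,0],[0,0,0,0,0]]]'
python3 err.py .5640 -.2995 .2568 2.2;python3 -c "
from workcell import observe;print(observe()['moment'],observe()['contact_force'])"
```

```text
clock: 10.3
tcp_pos: [0.5642, -0.2997, 0.3064]
orientation: [-2.18, -2.261, 0.001]
contact_force: [0.1, -0.4, -5.0]
opening: 0.015
grasp_force: 59.2
tcp [ 0.5642 -0.2997  0.3064] yaw 2.09 tilt [-1.2e-03  6.0e-04 -1.0e+00] q [ 1.07  0.56 -0.92  1.51  0.46  1.3   0.14]
units: [ 0.004 -0.003  0.992] turn: -0.022
[-0.01483819  0.01290834 -0.03196939] [ 0.07428254 -0.38151184 -4.9789127 ]
```

The plate is past the tapers with no side force. I keep lowering to about 5 mm above the caps.

```bash
python3 -m creep '[[[0,0,0,0.15,0],[0,0,0,0.15,0],[0,0,0,0.15,0],[0,0,0,0.15,0],[0,0,0,0.1,0]]]'
python3 -m creep '[[[0,0,0,0.1,0],[0,0,0,0.08,0],[0,0,0,0,0],[0,0,0,0,0]]]'
python3 err.py .5640 -.2995 .2568 2.2;python3 -c "
from workcell import observe;print(observe()['moment'],observe()['contact_force'])"
```

```text
clock: 10.8
tcp_pos: [0.5643, -0.2998, 0.2711]
orientation: [-2.18, -2.261, 0.0]
contact_force: [0.5, -0.6, -5.4]
opening: 0.0151
grasp_force: 59.2
clock: 11.2
tcp_pos: [0.5648, -0.2998, 0.2634]
orientation: [2.18, 2.262, 0.0]
contact_force: [-0.6, -0.5, -4.5]
opening: 0.0149
grasp_force: 59.2
tcp [ 0.5648 -0.2998  0.2634] yaw 2.09 tilt [ 3.e-04 -0.e+00 -1.e+00] q [ 1.06  0.6  -0.9   1.56  0.49  1.22  0.11]
units: [ 0.007 -0.015  0.133] turn: -0.021
[-0.01767867 -0.0178352  -0.01531928] [-0.63689193 -0.47398163 -4.54486342]
```

```bash
for i in 1; do python3 -m creep '[[[0,0,0,0.03,0],[0,0,0,0.03,0],[0,0,0,0.03,0],[0,0,0,0,0]]]'; done
python3 -m creep '[[[0,0,0,0.02,0],[0,0,0,0,0]]]'
python3 -m creep '[[[0,0,0,0.02,0],[0,0,0,0,0]]]'
```

```text
clock: 11.6
tcp_pos: [0.5645, -0.2998, 0.2586]
orientation: [-2.18, -2.261, 0.0]
contact_force: [-0.4, 0.8, -5.3]
opening: 0.0151
grasp_force: 59.2
clock: 11.8
tcp_pos: [0.5646, -0.2998, 0.2577]
orientation: [-2.18, -2.262, 0.0]
contact_force: [-0.1, 0.3, -5.2]
opening: 0.0149
grasp_force: 59.2
clock: 12.0
tcp_pos: [0.5647, -0.2998, 0.2569]
orientation: [2.18, 2.261, 0.0]
contact_force: [0.0, -0.8, -5.2]
opening: 0.0149
grasp_force: 59.3
```

```bash
python3 -m creep '[[[0,0,0,0.02,0],[0,0,0,0,0]]]'
python3 -m creep '[[[0,0,0,0.02,0],[0,0,0,0,0]]]'
```

```text
clock: 12.2
tcp_pos: [0.5648, -0.2998, 0.2569]
orientation: [2.18, 2.261, -0.0]
contact_force: [-3.4, 0.6, 4.0]
opening: 0.015
grasp_force: 60.5
clock: 12.4
tcp_pos: [0.5648, -0.2999, 0.2568]
orientation: [2.18, 2.26, -0.001]
contact_force: [-6.2, 1.5, 10.3]
opening: 0.0147
grasp_force: 61.4
```

It is seated on the caps (about 15 N net). I ease the press and release.

```bash
python3 -m creep '[[[0,0,-0.01,-0.025,0],[0,0,0,0,0]]]'
python3 -m creep '[[[0.3,0,0,0,0],[0.4,0,0,0,0],[0.6,0,0,0,0],[0.8,0,0,0,0],[0.8,0,0,0,0]]]'
python3 -m creep '[[[0.8,0,0,0,0],[0.8,0,0,0,0],[0.8,0,0,0,0]]]'
python3 err.py .5640 -.2995 .2568 2.2
```

```text
clock: 12.6
tcp_pos: [0.5647, -0.2999, 0.2568]
orientation: [2.18, 2.261, 0.001]
contact_force: [-0.5, 0.9, 3.6]
opening: 0.0151
grasp_force: 60.6
clock: 13.1
tcp_pos: [0.5642, -0.2998, 0.256]
orientation: [-2.18, -2.262, -0.0]
contact_force: [-0.3, 0.7, -0.9]
opening: 0.0683
grasp_force: 0.0
clock: 13.4
tcp_pos: [0.5642, -0.2999, 0.2561]
orientation: [2.181, 2.261, 0.0]
contact_force: [-0.5, 0.1, 0.7]
opening: 0.0685
grasp_force: 0.0
tcp [ 0.5642 -0.2999  0.2561] yaw 2.09 tilt [ 1.e-04 -0.e+00 -1.e+00] q [ 1.06  0.6  -0.89  1.57  0.49  1.21  0.11]
units: [ 0.007 -0.003 -0.014] turn: -0.022
```

```bash
python3 -m creep '[[[0.8,0,0,-0.3,0],[0.8,0,0,-0.6,0],[0.8,0,0,-0.8,0],[0.8,0,0,-0.8,0],[0.8,0,0,-0.8,0]]]'
python3 -m creep '[[[0.8,0.8,0,0,0],[0.8,0.8,0,0,0],[0.8,0.8,0,0,0],[0.8,0.8,0,0,0],[0.8,0.8,0,0,0]]]'
python3 -m creep '[[[0.8,0,0,0,0],[0.8,0,0,0,0],[0.8,0,0,0,0],[0.8,0,0,0,0]]]'
python3 - <<'E'
from h import *
from workcell import read_camera
c=read_camera("side");cv2.imwrite("pics/end.png",c["color"][:,:,::-1])
P=cloud(c);v,u=map(int,(0,0))
m=(P[...,2]>.19)&(P[...,2]<.23)&(abs(P[...,0]-.563)<.065)&(abs(P[...,1]+.2985)<.12)
hs=P[m];top=hs[abs(hs[:,2]-.208)<.006]
A=np.c_[top[:,:2]-[.563,-.2985],np.ones(len(top))];print(len(top),np.linalg.lstsq(A,top[:,2],rcond=None)[0])
print(top.min(0),top.max(0))
E
```

```text
clock: 13.9
tcp_pos: [0.5641, -0.2995, 0.4241]
orientation: [2.179, 2.261, 0.001]
contact_force: [0.2, -0.5, 0.4]
opening: 0.0678
grasp_force: 0.0
clock: 14.4
tcp_pos: [0.5566, -0.098, 0.4225]
orientation: [2.179, 2.261, 0.001]
contact_force: [0.7, -0.4, -0.0]
opening: 0.0684
grasp_force: 0.0
clock: 14.8
tcp_pos: [0.5569, -0.1017, 0.4211]
orientation: [2.184, 2.259, -0.0]
contact_force: [-0.3, -1.0, 0.4]
opening: 0.068
grasp_force: 0.0
7703 [0.00416919 0.00174065 0.20849714]
[ 0.50304082 -0.41037084  0.20200103] [ 0.62386159 -0.18523946  0.21396049]
```

View pics/end.png

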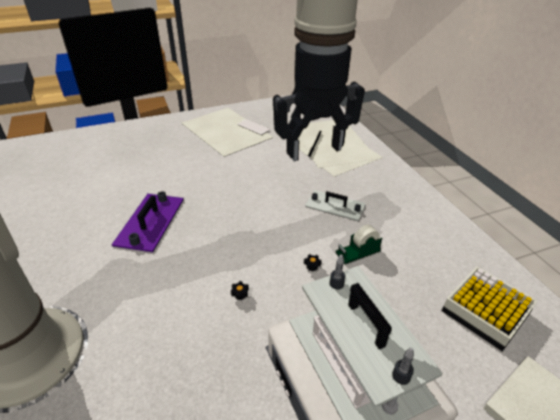

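The plate lies flat on the caps (top at 0.2085 m, tilt under 0.005 rad), with both posts standing through the bushes at (338,270) and (405,365). The nuts at (240,290) and (313,262) and the tape at (360,245) are unmoved, and the gripper is clear.

```bash
python3 -c "
from workcell import sign_off;print(sign_off())"
```

```text
the job is handed in; nothing more can be done
None
```

The retaining plate is on both posts and flat on the tube caps, released with the gripper clear; the nuts and tape look unmoved in the last picture, and I handed the job in at about 15 s (no verdict was returned).

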